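# Load a casting mould between the kiln's heating rods

## Robot

A 7-joint arm with a two-finger parallel gripper is mounted at the origin on the work surface. World frame = base frame: x ahead of the robot, y to its left, z up, the work surface at z = 0. Lengths are in m, angles in rad, forces in N, time in s.
With the tool pointing down it reaches from about 0.4 to 0.85 m from the base axis. Payload 10.4 kg.
Tool frame: the origin (TCP) lies on the mounting face of the last link; the fingertips stand r.tips_ahead ahead of it and the grasp point (between the pads) lies 164 mm ahead of it (r.tips_ahead is the distance from the TCP to the fingertips, in m); z points along the fingers, y is the line along which they close (so a half turn about z gives the same grasp; the last joint's range is limited). The gripper opens to 87 mm and grips with 3 to 60 N. Pads are 19 mm wide; open, the fingers measure 117 mm over their backs; the gripper's body (75 mm by 190 mm) begins 51 mm behind the grasp point.
Start: joints at [1.194, 0.332, -0.065, 1.46, 0.022, 1.35, -0.088], TCP at [0.217, -0.586, 0.405] pointing down, gripper open.
Joint ranges: [-2.6, 2.6], [-0.5, 2.12], [-1.47, 1.34], [0.16, 2.42], [-1.27, 4.41], [0.06, 2.06], [-2.6, 2.6]. Speed limits (rad/s): [2.22, 2.22, 2.79, 2.79, 3.14, 3.14, 3.14].

## Interface

Orientations are given as a unit quaternion [x, y, z, w].
In Python, from bench import telemetry, imaging, job, r gives the robot as it stands.
- The arm moves only by the tool move_arm, never from a script. Its argument "steps" is a list of rows, each an object of numbers: "dx", "dy", "dz": the shift along the tool's x, y, z in cm; "spin": the turn about the tool's z in rad. In form: [{"dx": .., "dy": .., "dz": .., "spin": ..}, ...]. A call has 1 to 12 rows; each row shifts and turns the commanded pose from where the row before left it, along the tool's axes as they then stand; what a row does not reach is not made up. A row lasts 1/10 s, in which the tool goes at most 50 mm and 8.59 degrees, less where a joint would pass 70% of its speed; a pose out of reach is approached as far as the arm can. A call with a gripper value outside its range is refused whole. "claw" is the finger opening in cm, from 0 to 8.7, set as the call begins (left out, the last holds). The fingers move at their own pace and stop on an object; "squeeze" is the grip in N (left out, the last holds). Time passes only in rows, so rows that do not move let the fingers close. It gives the time, the measured TCP pose, the force, the opening and the grip force at its end, in the units of the state.
- telemetry.read_state(): the state, without advancing time (a new reading comes with each control period).
- imaging.camera(name): name is "side" or "top" or "wrist"; returns a dict with "img" (400x640x3 uint8, red, green, blue), "camera_matrix" (3x3 intrinsics, pixels), "R" (3x3) and "t" (3): a world point X has camera coordinates R X + t. Camera axes: x right, y down, z forward; pixel columns grow to the right and rows downward; lengths in m; the calibration is good to about 2 mm. A picture is of the moment at which its call begins. There is no depth.
- job.close_job(): hands the job in; it is judged then, once.
The state is a dict: "time": time; "joint_positions": joint angles; "joint_vel": joint speeds; "joint_torque": joint torques, N m; "ee_pos": TCP position; "eef_rot": TCP orientation; "ft_force": force on the tool from outside, world axes, zero at the start; "torque": the same for the moment, N m; "width": finger opening in m; "grip_force": force on a finger pad.
Only numpy, scipy, OpenCV 4.12 (cv2) and the standard library are available. Lean on these libraries where they do the work, as an engineer would, in place of code of your own. Each camera call takes 0.05 s, during which the arm holds its last target. There are 200 camera calls.

## Task

Load the kiln: with the fingers, push the filled plaster mould along the kiln's brick hearth, in between the two dark heating rods and right back until it sits squarely against the upright brick at the far end, and ease it gently against that brick. Never lift or tip the mould. The rods are brittle, so neither the mould nor the robot may touch them or their white holders, and leave everything else where it stands.

Things in the scene. Friction and masses are not known exactly. Their poses are not given: they have to be found in the camera images.
- hearth: Fixed kiln hearth (hood off, open above): cream firebricks in a blue steel tray, 488 long (x) by 318 wide (y), flat deck 75 above the bench. Origin: on the bench under the lane's centreline; +x points down the lane into the kiln (roughly to the robot's left; place and direction vary), +y left of that. Deck from x = -260 to +220; before the lane (x below -33) it is free.
- rod_left: Fixed brittle heating rod left of the lane (hearth +y): dark grey bar 14 in diameter along hearth x from -33 to +183, axis 30 above the deck at y = +67. Two white holders, 18 long, 44 high, centred at x = -8 and +165, span y = +60 to +82. Inner face of rod and holders: y = +60. Silvery leads at its far end, outwards. Origin: hearth (0, +67), on the deck; axes as the hearth.
- rod_right: The same rod mirrored right of the lane: axis at hearth y = -67, inner face of rod and holders at y = -60, so the free lane is 120 wide. Origin: hearth (0, -67), on the deck; axes as the hearth.
- back_brick: Fixed upright firebrick across the far end of the lane, 32 thick (x), 230 wide (y), 64 high. Its face towards the lane is at hearth x = +188. Origin: centre of its underside, at hearth (+204, 0), on the deck; axes as the hearth.
- mould: Loose off-white plaster block, flat upright sides, 110 long (x), 100 wide (y), 60 high, open top full of amber and clear glass lumps; 0.54 to 0.85 kg, slides with friction. Starts on the free deck, off the centreline to either side, turned up to 20 degrees from the lane. Origin: centre of its underside; +x enters the kiln first. Home: hearth x = +133, y about 0.
- post_tall: Bystander: loose cream kiln post (a spool 38 in diameter, 62 high) standing on the deck outside the left rod. Origin: centre of its underside.
- post_short: Bystander: loose cream kiln post (38 in diameter, 40 high) standing on the deck outside the right rod. Origin: centre of its underside.
- paddle: Bystander: loose cherry-wood paddle lying on the bench, scorched at the tip, 395 long, blade 85 wide, 14 thick. Origin: underside, where handle meets blade; +x to the blade's tip.
- jacks: Bystander: loose steel jacks (large tweezers, 300 long, 80 wide, 12 high) lying on the bench. Origin: underside, near the middle; +x to the tips.
- wood_block: Bystander: loose wooden ladle-like block, cup 94 in diameter and 50 high, handle 170 long along its +x. Origin: centre of the cup's underside.
- paperweight: Bystander: loose domed green glass paperweight, 76 in diameter, 55 high. Origin: centre of its underside.
- glasses: Bystander: loose clear safety glasses with black arms, 145 wide, 46 high, standing on the bench. Origin: under the bridge; the arms reach to -x.

How it is judged:
By the outcome, as a careful person would: the job done as asked, in the order asked, and still so for the second after the job is handed in, with the robot touching nothing.
It also fails if it takes over 70 s, if anything falls off the work surface, if the arm or the gripper's body presses on something with over 40 N, if the wrist force passes 120 N, or if a joint passes its speed limit or range.

## Working session

There is one attempt and no reset: what is moved stays moved. The work goes in short steps, Python scripts to look and compute and a tool call to move; the robot and the scene stay as the last step left them, time stands still between calls to the robot, and variables do not carry over. Pictures are saved under pics/ and viewed, at most 10 in all, crops included, and the job is handed in when it is done.

Besides the shell and the picture viewer there is one more tool, called after ">>>" by a JSON object that holds its "op" and its "data", one argument or row to a line. move_arm: Moves the arm, as the interface text tells. Its arguments: {"type":"object","properties":{"steps":{"type":"array","items":{"type":"object","properties":{"dx":{"type":"number"},"dy":{"type":"number"},"dz":{"type":"number"},"spin":{"type":"number"}}}},"claw":{"type":"number"},"squeeze":{"type":"number"}},"required":["steps"]}

```bash
mkdir -p pics; ls
python3 - <<'E'
from bench import telemetry, imaging, job, r
import cv2,numpy as np
s=telemetry.read_state();print(s['time'],s['ee_pos'],s['eef_rot'],s['ft_force'],s['width'],r.tips_ahead)
for n in('top','side'):
    c=imaging.camera(n);cv2.imwrite(f'pics/{n}0.png',c['img'][:,:,::-1]);np.savez(f'pics/{n}0.npz',**c)
    print(n,c['camera_matrix'].tolist(),c['R'].round(3).tolist(),c['t'])
E
```

```text
pics
0.0 [ 0.21648656 -0.58617755  0.403951  ] [ 9.84396587e-01  1.75962631e-01 -1.50170247e-04 -6.99364665e-04] [ 0.39226609 -0.02305405  0.29762627] 0.08678997647270133 0.1822
top [[423.8459247368426, 0.0, 329.21362607645636], [0.0, 423.8459247368426, 198.3058813661228], [0.0, 0.0, 1.0]] [[0.012, -1.0, 0.006], [-0.996, -0.012, -0.093], [0.093, -0.005, -0.996]] [-0.08016061  0.55728042  1.52743404]
side [[480.44375554968883, 0.0, 328.3182157583893], [0.0, 480.44375554968883, 195.22979879032255], [0.0, 0.0, 1.0]] [[-0.897, -0.442, 0.009], [-0.24, 0.469, -0.85], [0.371, -0.765, -0.527]] [0.44574998 0.24318047 1.226334  ]
```

View pics/top0.png

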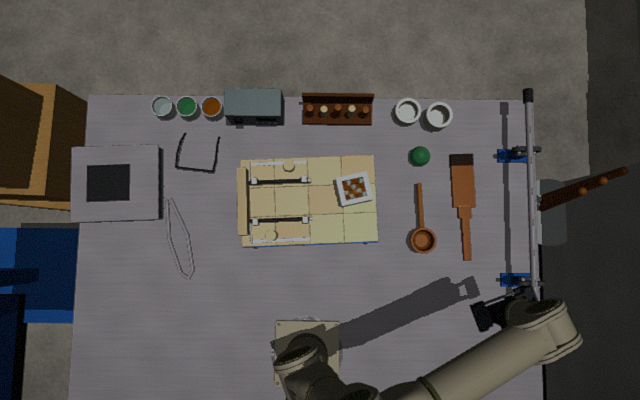

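View pics/side0.png

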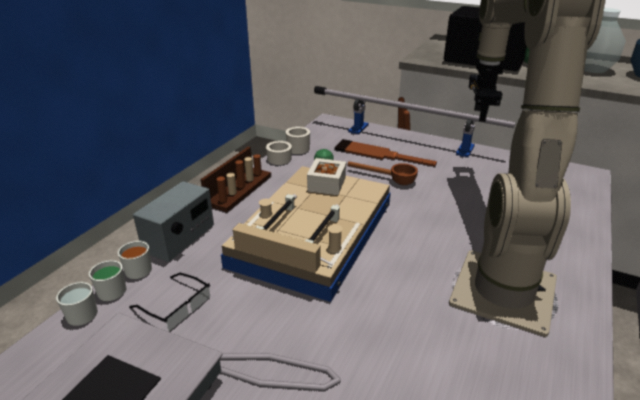

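Top view: hearth about (240–377, 155–246), lane pointing left in the image (world +y). The mould is at (354,189), above the centreline (row ~200), i.e. on the side away from the robot. The rods are dark bars at rows ~180 and ~219. The side view agrees.

```bash
cat > h.py <<'E'
import numpy as np,cv2
def ray(c,p,z):
    p=np.atleast_2d(np.asarray(p,float));d=np.c_[p,np.ones(len(p))]@np.linalg.inv(c['camera_matrix']).T@c['R']
    o=-c['R'].T@c['t'];return o+d*((z-o[2])/d[:,2])[:,None]
def proj(c,X):
    q=(np.atleast_2d(X)@c['R'].T+c['t'])@c['camera_matrix'].T;return q[:,:2]/q[:,2:]
E
python3 - <<'E'
from h import *
c=np.load('pics/top0.npz');im=c['img'];hsv=cv2.cvtColor(im,cv2.COLOR_RGB2HSV)
roi=np.zeros(im.shape[:2],np.uint8);roi[150:250,235:382]=255
dark=((hsv[...,2]<60)&(roi>0)).astype(np.uint8)
n,l,st,ce=cv2.connectedComponentsWithStats(dark)
for i in range(1,n):
    if st[i,4]>25:
        ys,xs=np.where(l==i);P=ray(c,np.c_[xs,ys],.105)[:,:2];(x,y),(w,h),a=cv2.minAreaRect(P.astype(np.float32));print('dark',st[i],(x,y),(w,h),a)
wh=((hsv[...,1]<35)&(hsv[...,2]>150)&(roi>0)).astype(np.uint8)
n,l,st,ce=cv2.connectedComponentsWithStats(wh)
for i in range(1,n):
    if st[i,4]>25:
        ys,xs=np.where(l==i);P=ray(c,np.c_[xs,ys],.135)[:,:2];print('white',st[i],cv2.minAreaRect(P.astype(np.float32)))
v=cv2.resize(im[145:255,230:385],None,fx=5,fy=5,interpolation=cv2.INTER_CUBIC)
cv2.imwrite('pics/topc.png',v[:,:,::-1])
E
```

```text
dark [246 169  63  65 319] (0.5832314491271973, 0.16188105940818787) (0.17623843252658844, 0.27194488048553467) 41.40852355957031
dark [258 217  44   6 144] (0.4755404591560364, 0.0980357676744461) (0.011524067260324955, 0.14918234944343567) 3.411917209625244
white [251 161  33   5  95] ((0.6666516065597534, 0.141914963722229), (0.011285346932709217, 0.11004786193370819), 3.151179790496826)
white [293 160  13   4  39] ((0.6736963987350464, 0.03227784484624863), (0.010435513220727444, 0.041211169213056564), 0.7332363128662109)
white [336 171  37  35 437] ((0.585521399974823, -0.15826183557510376), (0.09901063144207001, 0.1089937835931778), 13.248863220214844)
white [253 237  57   6 151] ((0.4060441553592682, 0.08802223205566406), (0.010859662666916847, 0.18922539055347443), 2.909123182296753)
```

View pics/topc.png

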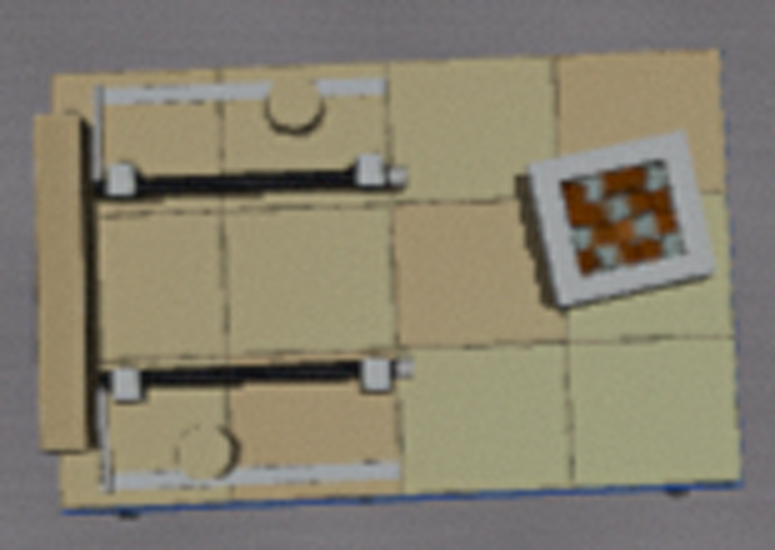

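Crop (5×, offset 230,145): holder tops at (127,383),(376,373) for the near/left rod and (120,180),(370,170) for the right one. Mould ring corners are (530,163),(685,132),(713,275),(562,305), and deck corners (52,76),(720,50),(742,485).

```bash
cat >> h.py <<'E'
def tri(c1,p1,c2,p2):
    P=[c['camera_matrix']@np.c_[c['R'],c['t']] for c in(c1,c2)]
    X=cv2.triangulatePoints(P[0],P[1],np.float64(p1).reshape(2,1),np.float64(p2).reshape(2,1))[:,0];return X[:3]/X[3]
E
python3 - <<'E'
from h import *
c=np.load('pics/top0.npz');s=np.load('pics/side0.npz');f=lambda p:(np.array(p)+.5)/5-.5+[230,145]
H=ray(c,f([(127,383),(376,373),(120,180),(370,170)]),.119);print(H.round(4))
print('gap',np.linalg.norm(H[0]-H[1]),np.linalg.norm(H[0]-H[2]))
ex=(H[0]-H[1]+H[2]-H[3])[:2];ex/=np.linalg.norm(ex);ey=np.array([-ex[1],ex[0]])
mid=H[:,:2].mean(0);O=mid-ex*.0785
print('O',O,'heading',np.degrees(np.arctan2(ex[1],ex[0])))
def hh(X):return ((np.atleast_2d(X)[:,:2]-O)@np.c_[ex,ey]*1000).round(1)
D=ray(c,f([(52,76),(720,50),(742,485),(62,508)]),.075);print('deck hearth',hh(D).tolist())
M=ray(c,f([(530,163),(685,132),(713,275),(562,305)]),.135);print('mould',hh(M).tolist(),hh(M.mean(0)),M.mean(0))
e=hh(M);d=(e[0]-e[1]+e[3]-e[2]);print('yaw',np.degrees(np.arctan2(d[1],d[0])))
v=cv2.resize(s['img'][150:300,215:405],None,fx=4,fy=4,interpolation=cv2.INTER_CUBIC);cv2.imwrite('pics/sidec.png',v[:,:,::-1])
print(proj(s,M))
E
```

```text
[[0.4676 0.1802 0.119 ]
 [0.4765 0.0098 0.119 ]
 [0.6078 0.189  0.119 ]
 [0.6169 0.0164 0.119 ]]
gap 0.17062809576045698 0.1404024401119098
O [0.5463177  0.02046843] heading 93.00812494407103
deck hearth [[219.2, -153.4], [-259.5, -153.3], [-259.3, 157.4], [218.7, 154.0]]
mould [[-118.2, -68.4], [-225.4, -85.6], [-239.6, 13.5], [-135.9, 29.9]] [[-179.8  -27.7]] [ 0.58336993 -0.15760662  0.135     ]
yaw 9.052128485347778
[[305.80466752 173.92356116]
 [315.32840958 158.00427547]
 [345.613775   162.03377787]
 [338.00091961 177.87217791]]
```

View pics/sidec.png

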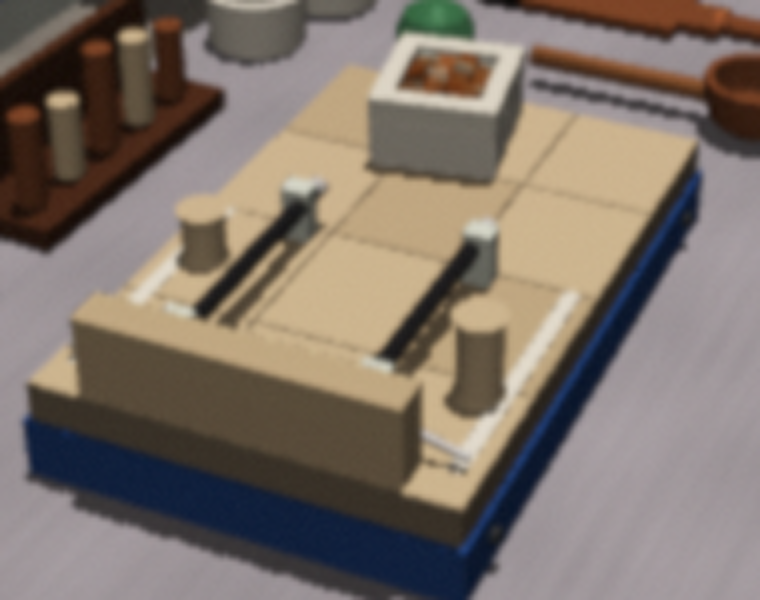

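Side crop (4×, offset 215,150): mould top corners at (370,100),(495,110), within about 2 px of the projected 0.135 m top, so the height checks out. Mould is at hearth (−180,−28), yaw +9°. Plan: push it sideways from its −y side with two fingers to square and centre it, then push down the lane.

```bash
cat >> h.py <<'E'
O=np.array([.5463,.0205]);A=np.radians(93.0);ex=np.array([np.cos(A),np.sin(A)]);ey=np.array([-ex[1],ex[0]])
def hearth(X):return ((np.atleast_2d(X)[:,:2]-O)@np.c_[ex,ey]*1000).round(1)
def goto(s,hx,hy,ztip,head):
    from scipy.spatial.transform import Rotation as Ro
    R=Ro.from_quat(s['eef_rot']).as_matrix();th=np.degrees(np.arctan2(R[1,0],R[0,0]))
    d=head-th;d=(d+180)%360-180
    t=np.radians(head);tx=np.array([np.cos(t),np.sin(t)]);ty=np.array([np.sin(t),-np.cos(t)])
    D=O+ex*hx/1e3+ey*hy/1e3-s['ee_pos'][:2]
    print('t',s['time'],'hearth',hearth(s['ee_pos']),'head',th,'ztip',s['ee_pos'][2]-.1822,'| spin',-np.radians(d),'then dx,dy,dz cm',D@tx*100,D@ty*100,-(ztip+.1822-s['ee_pos'][2])*100)
E
python3 - <<'E'
from h import *
from bench import telemetry
goto(telemetry.read_state(),-180,-120,.222,3.0)
E
```

```text
t 0.1 hearth [[-588.6  361.1]] head 20.270811929827772 ztip 0.22183257130754355 | spin 0.30143253266821046 then dx,dy,dz cm 48.110451839332804 -40.85972344837462 -0.016742869245645053
```

>>> {"op": "move_arm", "data": {
  "steps": [
    {"spin": 0.1},
    {"spin": 0.1},
    {"spin": 0.101},
    {"dx": 3, "dy": -2.55},
    {"dx": 3, "dy": -2.55},
    {"dx": 3, "dy": -2.55},
    {"dx": 3, "dy": -2.55},
    {"dx": 3, "dy": -2.55},
    {"dx": 3, "dy": -2.55},
    {"dx": 3, "dy": -2.55},
    {"dx": 3, "dy": -2.55},
    {"dx": 3, "dy": -2.55}
  ],
  "claw": 5.5
}}

```text
$.steps[0]: bad value
```

>>> {"op": "move_arm", "data": {
  "steps": [
    {"dx": 3, "dy": -2.55},
    {"dx": 3, "dy": -2.55},
    {"dx": 3, "dy": -2.55},
    {"dx": 3, "dy": -2.55},
    {"dx": 3, "dy": -2.55},
    {"dx": 3, "dy": -2.55},
    {"dx": 3, "dy": -2.55},
    {}
  ]
}}

```text
$.steps[0]: bad value
```

Run:
```python
from h import *
from bench import telemetry,imaging
s=telemetry.read_state();goto(s,-180,-120,.087,3.0);print(s['width'],s['joint_positions'])
c=imaging.camera('wrist');np.savez('pics/w1.npz',**c);cv2.imwrite('pics/w1.png',c['img'][:,:,::-1])
```

```text
t 0.1 hearth [[-588.6  361.1]] head 20.270811929827772 ztip 0.22183257130754355 | spin 0.30143253266821046 then dx,dy,dz cm 48.110451839332804 -40.85972344837462 13.483257130754357
0.08706723764296447 [ 1.19440816  0.33281041 -0.06469524  1.46085668  0.02163217  1.34987357
 -0.08851758]
```

View pics/w1.png

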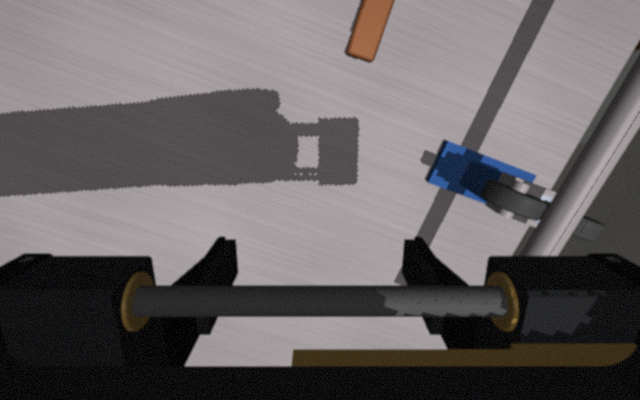

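The moves were refused, so the wrist view shows only the bench near the start pose. I'll give every field in each row.

>>> {"op": "move_arm", "data": {
  "steps": [
    {"dx": 0, "dy": 0, "dz": 0, "spin": 0.1},
    {"dx": 0, "dy": 0, "dz": 0, "spin": 0.1},
    {"dx": 0, "dy": 0, "dz": 0, "spin": 0.101},
    {"dx": 3, "dy": -2.55, "dz": 0, "spin": 0},
    {"dx": 3, "dy": -2.55, "dz": 0, "spin": 0},
    {"dx": 3, "dy": -2.55, "dz": 0, "spin": 0},
    {"dx": 3, "dy": -2.55, "dz": 0, "spin": 0},
    {"dx": 3, "dy": -2.55, "dz": 0, "spin": 0},
    {"dx": 3, "dy": -2.55, "dz": 0, "spin": 0},
    {"dx": 3, "dy": -2.55, "dz": 0, "spin": 0},
    {"dx": 3, "dy": -2.55, "dz": 0, "spin": 0},
    {"dx": 3, "dy": -2.55, "dz": 0, "spin": 0}
  ],
  "claw": 5.5
}}

```text
time: 1.35
ee_pos: [0.475, -0.3416, 0.4046]
eef_rot: [1.0, 0.026, -0.0, 0.0]
ft_force: [0.2, -0.3, 1.0]
width: 0.0549
grip_force: 0.0
```

>>> {"op": "move_arm", "data": {
  "steps": [
    {"dx": 3, "dy": -2.55, "dz": 0, "spin": 0},
    {"dx": 3, "dy": -2.55, "dz": 0, "spin": 0},
    {"dx": 3, "dy": -2.55, "dz": 0, "spin": 0},
    {"dx": 3, "dy": -2.55, "dz": 0, "spin": 0},
    {"dx": 3, "dy": -2.55, "dz": 0, "spin": 0},
    {"dx": 3, "dy": -2.55, "dz": 0, "spin": 0},
    {"dx": 3, "dy": -2.55, "dz": 0, "spin": 0},
    {"dx": 0, "dy": 0, "dz": 0, "spin": 0},
    {"dx": 0, "dy": 0, "dz": 0, "spin": 0}
  ]
}}

```text
time: 2.25
ee_pos: [0.6748, -0.1525, 0.4039]
eef_rot: [1.0, 0.027, -0.001, -0.0]
ft_force: [0.2, -0.6, -0.6]
width: 0.0549
grip_force: 0.0
```

Run:
```python
from h import *
from bench import telemetry,imaging
s=telemetry.read_state();goto(s,-180,-120,.087,3.0);print(s['width'],s['joint_positions'])
c=imaging.camera('wrist');np.savez('pics/w1.npz',**c);cv2.imwrite('pics/w2.png',c['img'][:,:,::-1])
```

```text
t 2.25 hearth [[-179.5 -119.3]] head 3.1367144169750327 ztip 0.22168031531948998 | spin 0.002386116711158608 then dx,dy,dz cm 0.070789122672223 0.05464892030722902 13.468031531948998
0.054881882532921485 [ 0.37745451  0.50415778 -0.33224866  1.24301772  0.15965244  1.42090389
 -1.45621122]
```

View pics/w2.png

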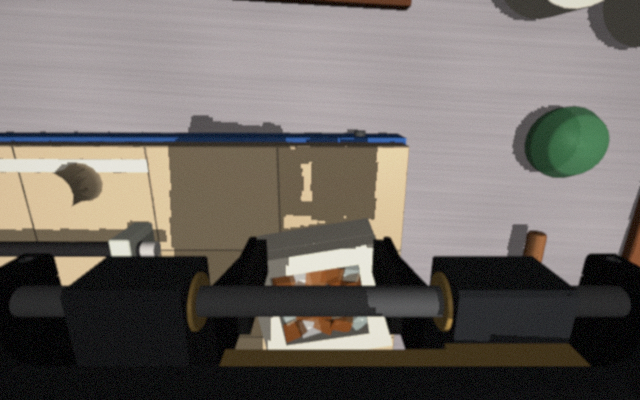

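Wrist view: mould's far top edge runs about (272,272)–(372,248) and its foot about (258,238)–(366,220), with clear deck beyond it. Paperweight at (567,142).

Run:
```python
from h import *
c=np.load('pics/w1.npz')
print(hearth(ray(c,[(272,273),(372,248)],.135)),hearth(ray(c,[(258,238),(366,219)],.075)))
t=np.load('pics/top0.npz');a=((530,163),(685,132))
for p,q in zip(a,[(272,273),(372,248)]):print(tri(t,(np.array(p)+.5)/5-.5+[230,145],c,q))
print(hearth(ray(c,[(406,136),(408,145)],.075)))
```

```text
[[-141.1  -59. ]
 [-221.9  -81.7]] [[-119.5  -63.5]
 [-224.7  -83.8]]
[ 0.61838578 -0.10338755  0.13960428]
[ 0.64248564 -0.19805631  0.14066105]
[[-257.1 -163.3]
 [-259.5 -155.3]]
```

>>> {"op": "move_arm", "data": {
  "steps": [
    {"dx": 0, "dy": 0, "dz": 2.5, "spin": 0},
    {"dx": 0, "dy": 0, "dz": 2.5, "spin": 0},
    {"dx": 0, "dy": 0, "dz": 2.5, "spin": 0},
    {"dx": 0, "dy": 0, "dz": 2.5, "spin": 0},
    {"dx": 0, "dy": 0, "dz": 2, "spin": 0},
    {"dx": 0, "dy": 0, "dz": 1.4, "spin": 0},
    {"dx": 0, "dy": 0, "dz": 0, "spin": 0},
    {"dx": 0, "dy": 0, "dz": 0, "spin": 0}
  ]
}}

```text
time: 3.1
ee_pos: [0.6743, -0.1542, 0.2716]
eef_rot: [1.0, 0.026, 0.0, 0.0]
ft_force: [0.2, -0.5, 0.3]
width: 0.0549
grip_force: 0.0
```

>>> {"op": "move_arm", "data": {
  "steps": [
    {"dx": -0.5, "dy": 0, "dz": 0, "spin": 0},
    {"dx": -0.5, "dy": 0, "dz": 0, "spin": 0},
    {"dx": -0.5, "dy": 0, "dz": 0, "spin": 0},
    {"dx": -0.5, "dy": 0, "dz": 0, "spin": 0},
    {"dx": -0.5, "dy": 0, "dz": 0, "spin": 0},
    {"dx": -0.5, "dy": 0, "dz": 0, "spin": 0},
    {"dx": -0.5, "dy": 0, "dz": 0, "spin": 0},
    {"dx": -0.5, "dy": 0, "dz": 0, "spin": 0}
  ]
}}

```text
time: 3.9
ee_pos: [0.6343, -0.1559, 0.2711]
eef_rot: [1.0, 0.026, 0.001, 0.0]
ft_force: [3.8, -1.6, 0.1]
width: 0.055
grip_force: 1.8
```

>>> {"op": "move_arm", "data": {
  "steps": [
    {"dx": -0.3, "dy": 0, "dz": 0, "spin": 0},
    {"dx": -0.3, "dy": 0, "dz": 0, "spin": 0},
    {"dx": -0.3, "dy": 0, "dz": 0, "spin": 0},
    {"dx": -0.3, "dy": 0, "dz": 0, "spin": 0},
    {"dx": -0.2, "dy": 0, "dz": 0, "spin": 0},
    {"dx": 0, "dy": 0, "dz": 0, "spin": 0}
  ]
}}

```text
time: 4.5
ee_pos: [0.6204, -0.1561, 0.271]
eef_rot: [1.0, 0.026, 0.0, -0.0]
ft_force: [3.8, -0.4, 2.1]
width: 0.055
grip_force: 1.7
```

```bash
cat >> h.py <<'E'
def look(name):
    from bench import telemetry,imaging
    s=telemetry.read_state();goto(s,0,0,.087,93);print('F',s['ft_force'])
    c=imaging.camera('top');im=c['img'];np.savez(f'pics/{name}.npz',**c)
    hsv=cv2.cvtColor(im,cv2.COLOR_RGB2HSV)
    m=((hsv[...,1]<35)&(hsv[...,2]>140)).astype(np.uint8);m[:165]=0;m[235:]=0;m[:,:245]=0;m[:,380:]=0
    n,l,st,ce=cv2.connectedComponentsWithStats(m)
    for i in range(1,n):
        if st[i,4]>150:
            ys,xs=np.where(l==i);P=ray(c,np.c_[xs,ys],.135);q,w,a=cv2.minAreaRect(hearth(P).astype(np.float32))
            print('mould',np.round(q,1),np.round(w,1),'ang',round(a,1),'px',st[i].tolist())
    return c
E
python3 - <<'E'
from h import *
c=look('t2');v=cv2.resize(c['img'][145:255,230:385],None,fx=5,fy=5,interpolation=cv2.INTER_CUBIC)
cv2.imwrite('pics/t2.png',v[:,:,::-1])
E
```

```text
t 4.5 hearth [[-180.2  -64.7]] head 3.0281804861745982 ztip 0.08880156240162282 | spin -1.5703044845263368 then dx,dy,dz cm 18.02421899509311 -6.474597915414767 0.1801562401622825
F [ 3.7741229  -0.41794188  2.11988015]
```

View pics/t2.png

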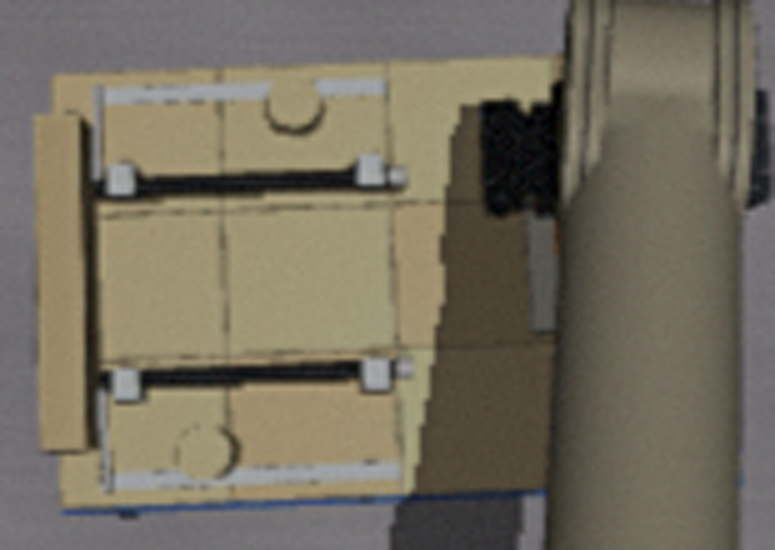

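The arm hides most of the mould. Its front edge shows at crop (527,220)–(536,332) and looks nearly square to the lane.

Run:
```python
from h import *
c=np.load('pics/t2.npz');print(hearth(ray(c,(np.array([(527,218),(536,332)])+.5)/5-.5+[230,145],.135)))
```

```text
[[-114.6  -30.7]
 [-117.4   47.5]]
```

>>> {"op": "move_arm", "data": {
  "steps": [
    {"dx": -0.15, "dy": 0, "dz": 0, "spin": 0},
    {"dx": -0.15, "dy": 0, "dz": 0, "spin": 0},
    {"dx": 0, "dy": 0, "dz": 0, "spin": 0},
    {"dx": 1, "dy": 0, "dz": 0, "spin": 0},
    {"dx": 2, "dy": 0, "dz": 0, "spin": 0},
    {"dx": 2, "dy": 0, "dz": 0, "spin": 0},
    {"dx": 0, "dy": 0, "dz": -3, "spin": 0},
    {"dx": 0, "dy": 0, "dz": -4, "spin": 0},
    {"dx": 0, "dy": 0, "dz": -4, "spin": 0},
    {"dx": 0, "dy": 4, "dz": 0, "spin": 0},
    {"dx": 0, "dy": 4, "dz": 0, "spin": 0},
    {"dx": 0, "dy": 4, "dz": 0, "spin": 0}
  ]
}}

```text
time: 5.75
ee_pos: [0.6737, -0.2749, 0.3801]
eef_rot: [1.0, 0.027, -0.001, -0.0]
ft_force: [0.7, -0.1, 0.5]
width: 0.0549
grip_force: 0.0
```

>>> {"op": "move_arm", "data": {
  "steps": [
    {"dx": 0, "dy": 0, "dz": 0, "spin": -0.143},
    {"dx": 0, "dy": 0, "dz": 0, "spin": -0.143},
    {"dx": 0, "dy": 0, "dz": 0, "spin": -0.143},
    {"dx": 0, "dy": 0, "dz": 0, "spin": -0.143},
    {"dx": 0, "dy": 0, "dz": 0, "spin": -0.143},
    {"dx": 0, "dy": 0, "dz": 0, "spin": -0.143},
    {"dx": 0, "dy": 0, "dz": 0, "spin": -0.143},
    {"dx": 0, "dy": 0, "dz": 0, "spin": -0.143},
    {"dx": 0, "dy": 0, "dz": 0, "spin": -0.143},
    {"dx": 0, "dy": 0, "dz": 0, "spin": -0.143},
    {"dx": 0, "dy": 0, "dz": 0, "spin": -0.14},
    {"dx": 0, "dy": 0, "dz": 0, "spin": 0}
  ]
}}

```text
time: 6.95
ee_pos: [0.6737, -0.2739, 0.3795]
eef_rot: [0.688, 0.726, -0.0, -0.001]
ft_force: [-0.1, -0.0, -1.0]
width: 0.0553
grip_force: 0.0
```

Run:
```python
from h import *
from bench import telemetry,imaging
c=look('t3');goto(telemetry.read_state(),-290,0,.2,93)
w=imaging.camera('wrist');np.savez('pics/w3.npz',**w)
v=cv2.resize(c['img'][145:255,280:400],None,fx=3.6,fy=3.6,interpolation=cv2.INTER_CUBIC)
v=np.hstack([v,cv2.resize(w['img'],(v.shape[0]*8//11,v.shape[0]))]) if 0 else v
o=np.zeros((560,640,3),np.uint8);o[:400]=w['img'];k=cv2.resize(c['img'][160:230,300:400],None,fx=2.2,fy=2.2);o[400:400+k.shape[0],:k.shape[1]]=k
cv2.imwrite('pics/w3.png',o[:,:,::-1])
```

```text
t 6.95 hearth [[-300.6 -111.8]] head 93.10050073050745 ztip 0.1972950446842315 | spin 0.001754068648014737 then dx,dy,dz cm 30.063679657061364 -11.182593379887775 11.029504468423152
F [-0.06982093 -0.00254271 -1.03543963]
mould [-135.7   -1.5] [99.5 44.5] ang 87.7 px [335, 182, 14, 30, 201]
t 7.0 hearth [[-300.6 -111.8]] head 92.80234931626184 ztip 0.1974920970687367 | spin -0.003449655200049165 then dx,dy,dz cm 1.061553414831777 -11.18382152172403 -0.2507902931263295
```

View pics/w3.png

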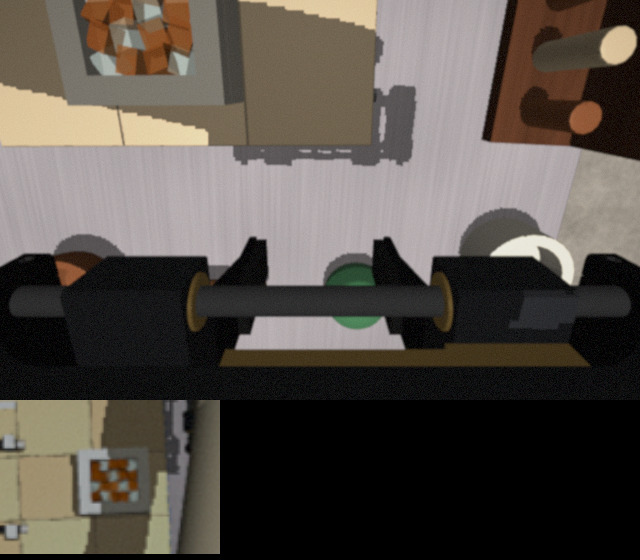

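Wrist view: mould rear top edge at (67,103)–(224,103), about horizontal. The top inset shows the mould centred between the rods and nearly square (y≈−1.5 mm).

Run:
```python
from h import *
w=np.load('pics/w3.npz');E=hearth(ray(w,[(67,103),(224,103),(245,102)],.135));print(E,hearth(ray(w,[(245,103)],.075)))
```

```text
[[-224.8   49.4]
 [-225.   -50.3]
 [-224.4  -63.7]] [[-226.6  -50.9]]
```

>>> {"op": "move_arm", "data": {
  "steps": [
    {"dx": 0, "dy": -3.7, "dz": 0, "spin": 0},
    {"dx": 0, "dy": -3.7, "dz": 0, "spin": 0},
    {"dx": 0, "dy": -3.8, "dz": 0, "spin": 0},
    {"dx": 0, "dy": 0, "dz": 3, "spin": 0},
    {"dx": 0, "dy": 0, "dz": 3, "spin": 0},
    {"dx": 0, "dy": 0, "dz": 3, "spin": 0},
    {"dx": 0, "dy": 0, "dz": 1.8, "spin": 0},
    {"dx": 0, "dy": 0, "dz": 0, "spin": 0},
    {"dx": 0, "dy": 0, "dz": 0, "spin": 0}
  ]
}}

```text
time: 7.95
ee_pos: [0.5621, -0.2795, 0.2733]
eef_rot: [0.689, 0.725, 0.0, -0.0]
ft_force: [-0.3, -0.8, -0.8]
width: 0.0546
grip_force: 0.0
```

Run:
```python
from h import *
c=look('t4')
```

```text
t 7.95 hearth [[-3.004e+02 -1.000e-01]] head 92.86926800532237 ztip 0.09106899657420878 | spin -0.002281703744824377 then dx,dy,dz cm 30.04313446510783 -0.005514971229529234 0.4068996574208783
F [-0.27949287 -0.83796248 -0.75809556]
mould [-156.2   -0.6] [99.5 85.6] ang 87.7 px [335, 182, 26, 30, 284]
```

>>> {"op": "move_arm", "data": {
  "steps": [
    {"dx": 2, "dy": 0, "dz": 0, "spin": -0.002},
    {"dx": 2, "dy": 0, "dz": 0, "spin": 0},
    {"dx": 1.5, "dy": 0, "dz": 0, "spin": 0},
    {"dx": 0.6, "dy": 0, "dz": 0, "spin": 0},
    {"dx": 0.6, "dy": 0, "dz": 0, "spin": 0},
    {"dx": 0.6, "dy": 0, "dz": 0, "spin": 0},
    {"dx": 0.6, "dy": 0, "dz": 0, "spin": 0},
    {"dx": 0.6, "dy": 0, "dz": 0, "spin": 0},
    {"dx": 0.6, "dy": 0, "dz": 0, "spin": 0},
    {"dx": 0.6, "dy": 0, "dz": 0, "spin": 0},
    {"dx": 0.6, "dy": 0, "dz": 0, "spin": 0},
    {"dx": 0.6, "dy": 0, "dz": 0, "spin": 0}
  ]
}}

```text
time: 9.2
ee_pos: [0.5561, -0.1725, 0.2735]
eef_rot: [0.689, 0.725, -0.001, 0.001]
ft_force: [1.3, -6.4, 3.5]
width: 0.055
grip_force: 3.0
```

Run:
```python
from h import *
c=look('t5')
```

```text
t 9.2 hearth [[-193.3    0.3]] head 92.94552707168751 ztip 0.09128235740634286 | spin -0.000950731952255829 then dx,dy,dz cm 19.325394826127347 0.03337556570917035 0.42823574063428627
F [ 1.31302452 -6.40345275  3.46814636]
```

Run:
```python
from h import *
c=np.load('pics/t5.npz');v=cv2.resize(c['img'][150:250,235:385],None,fx=5,fy=5,interpolation=cv2.INTER_CUBIC);cv2.imwrite('pics/t5.png',v[:,:,::-1])
```

```text
(no output)
```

View pics/t5.png

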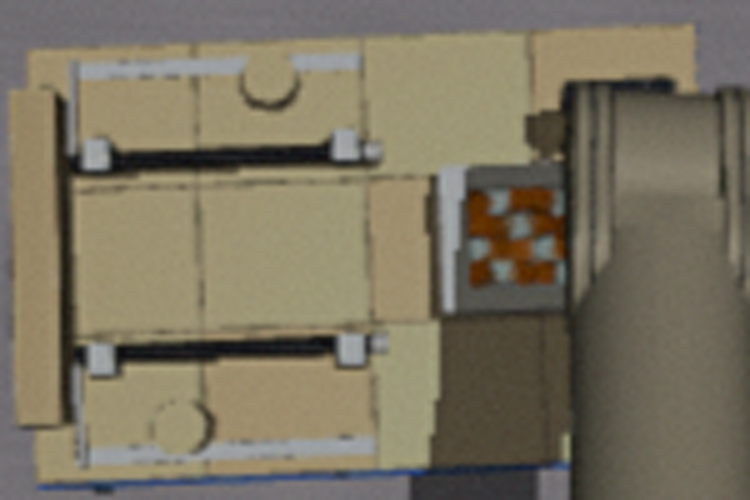

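The mould is squarely ahead of the fingers with its sunlit front edge at crop (437,168)–(443,313), heading midway between the rods.

```bash
sed -i 's/st\[i,4\]>150/st[i,4]>60/' h.py
python3 - <<'E'
from h import *
c=np.load('pics/t5.npz');print(hearth(ray(c,(np.array([(437,168),(443,313)])+.5)/5-.5+[235,150],.135)))
look('t6')
E
```

```text
[[-70.9 -49.6]
 [-71.1  49.7]]
t 9.25 hearth [[-192.     0.2]] head 93.01556765294161 ztip 0.0912839110058681 | spin 0.0002717068006391696 then dx,dy,dz cm 19.19722218335118 0.021997516632539175 0.4283911005868113
F [ 0.31012937 -3.3332719   3.04217827]
mould [-77.7  -3.8] [92.5 17.1] ang 87.8 px [322, 183, 6, 28, 94]
```

>>> {"op": "move_arm", "data": {
  "steps": [
    {"dx": 0.6, "dy": 0, "dz": 0, "spin": 0},
    {"dx": 0.6, "dy": 0, "dz": 0, "spin": 0},
    {"dx": 0.6, "dy": 0, "dz": 0, "spin": 0},
    {"dx": 0.6, "dy": 0, "dz": 0, "spin": 0},
    {"dx": 0.6, "dy": 0, "dz": 0, "spin": 0}
  ]
}}

```text
time: 9.8
ee_pos: [0.5545, -0.1424, 0.2733]
eef_rot: [0.689, 0.725, -0.0, 0.001]
ft_force: [0.0, -6.2, 3.6]
width: 0.0553
grip_force: 3.2
```

Run:
```python
from h import *
look('t7')
```

```text
t 9.8 hearth [[-163.1    0.3]] head 92.96829613579541 ztip 0.09110593999900393 | spin -0.0005533368159752209 then dx,dy,dz cm 16.30743898547055 0.03126235930423126 0.4105939999003938
F [ 0.02996949 -6.20826502  3.58258544]
mould [-46.9  -2. ] [99.9 16.8] ang 83.7 px [314, 183, 6, 30, 103]
```

>>> {"op": "move_arm", "data": {
  "steps": [
    {"dx": 0.7, "dy": 0, "dz": 0, "spin": 0},
    {"dx": 0.7, "dy": 0, "dz": 0, "spin": 0},
    {"dx": 0.7, "dy": 0, "dz": 0, "spin": 0},
    {"dx": 0.7, "dy": 0, "dz": 0, "spin": 0},
    {"dx": 0.7, "dy": 0, "dz": 0, "spin": 0},
    {"dx": 0.7, "dy": 0, "dz": 0, "spin": 0},
    {"dx": 0.7, "dy": 0, "dz": 0, "spin": 0},
    {"dx": 0.7, "dy": 0, "dz": 0, "spin": 0},
    {"dx": 0.7, "dy": 0, "dz": 0, "spin": 0},
    {"dx": 0.7, "dy": 0, "dz": 0, "spin": 0},
    {"dx": 0.7, "dy": 0, "dz": 0, "spin": 0}
  ]
}}

```text
time: 10.95
ee_pos: [0.5505, -0.0654, 0.2732]
eef_rot: [0.689, 0.725, -0.0, 0.001]
ft_force: [0.2, -7.6, 5.0]
width: 0.055
grip_force: 3.6
```

Run:
```python
from h import *
c=look('t8');k=(c['img'][165:235,245:380]);v=cv2.resize(k,None,fx=5.5,fy=5.5,interpolation=cv2.INTER_CUBIC)
cv2.imwrite('pics/t8.png',v[:,:,::-1])
```

```text
t 10.95 hearth [[-86.    0.3]] head 92.97410935516531 ztip 0.09103852978146756 | spin -0.000451876997830037 then dx,dy,dz cm 8.60098912727761 0.028850585749370907 0.403852978146757
F [ 0.24375547 -7.58662377  5.03432721]
mould [11.4 -2.2] [95.9 51.2] ang 87.7 px [291, 184, 16, 29, 121]
```

>>> {"op": "move_arm", "data": {
  "steps": [
    {"dx": 0.7, "dy": 0, "dz": 0, "spin": 0},
    {"dx": 0.7, "dy": 0, "dz": 0, "spin": 0},
    {"dx": 0.7, "dy": 0, "dz": 0, "spin": 0},
    {"dx": 0.7, "dy": 0, "dz": 0, "spin": 0},
    {"dx": 0.7, "dy": 0, "dz": 0, "spin": 0},
    {"dx": 0.7, "dy": 0, "dz": 0, "spin": 0},
    {"dx": 0.7, "dy": 0, "dz": 0, "spin": 0},
    {"dx": 0.7, "dy": 0, "dz": 0, "spin": 0},
    {"dx": 0.7, "dy": 0, "dz": 0, "spin": 0},
    {"dx": 0.7, "dy": 0, "dz": 0, "spin": 0},
    {"dx": 0.7, "dy": 0, "dz": 0, "spin": 0}
  ]
}}

```text
time: 12.1
ee_pos: [0.5465, 0.0114, 0.2732]
eef_rot: [0.689, 0.725, -0.0, 0.001]
ft_force: [-0.0, -8.6, 6.6]
width: 0.0549
grip_force: 4.1
```

Run:
```python
from h import *
c=look('t9');k=(c['img'][160:240,240:370]);v=cv2.resize(k,None,fx=6,fy=6,interpolation=cv2.INTER_CUBIC)
cv2.imwrite('pics/t9.png',v[:,:,::-1])
```

```text
t 12.1 hearth [[-9.1  0.2]] head 92.96877578670626 ztip 0.09102925482648586 | spin -0.000544965328320745 then dx,dy,dz cm 0.908876179074666 0.02411184853038203 0.4029254826485862
F [-0.02049652 -8.56281738  6.55358224]
mould [99.6 -2.4] [95.9 23.9] ang 88.3 px [269, 185, 8, 29, 112]
```

View pics/t9.png

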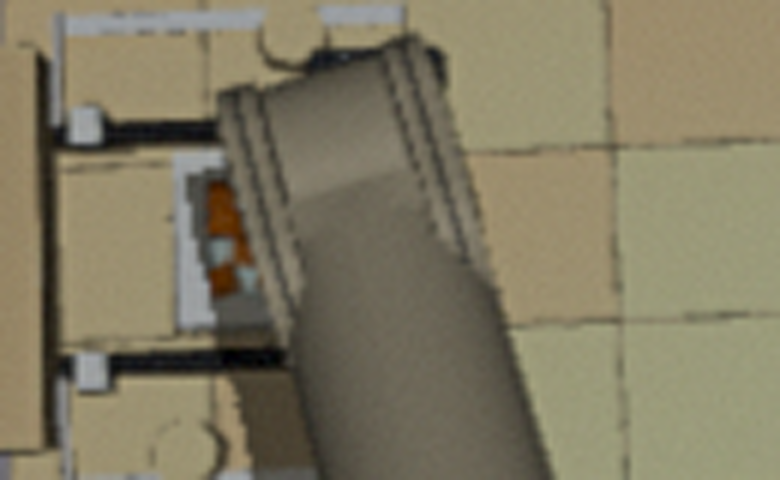

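Crop: the mould's front edge (172,153)–(178,328) sits between the rods (rows ~130 and ~358) with space on both sides, about 76 mm short of the brick.

>>> {"op": "move_arm", "data": {
  "steps": [
    {"dx": 0.7, "dy": 0, "dz": 0, "spin": 0},
    {"dx": 0.7, "dy": 0, "dz": 0, "spin": 0},
    {"dx": 0.7, "dy": 0, "dz": 0, "spin": 0},
    {"dx": 0.7, "dy": 0, "dz": 0, "spin": 0},
    {"dx": 0.7, "dy": 0, "dz": 0, "spin": 0},
    {"dx": 0.7, "dy": 0, "dz": 0, "spin": 0},
    {"dx": 0.7, "dy": 0, "dz": 0, "spin": 0},
    {"dx": 0.6, "dy": 0, "dz": 0, "spin": 0},
    {"dx": 0.5, "dy": 0, "dz": 0, "spin": 0},
    {"dx": 0.4, "dy": 0, "dz": 0, "spin": 0},
    {"dx": 0.3, "dy": 0, "dz": 0, "spin": 0}
  ]
}}

```text
time: 13.25
ee_pos: [0.5429, 0.0785, 0.273]
eef_rot: [0.688, 0.725, -0.001, 0.001]
ft_force: [1.0, -8.4, 7.0]
width: 0.0552
grip_force: 4.1
```

Run:
```python
from h import *
c=look('t10')
```

```text
t 13.25 hearth [[58.1  0.4]] head 92.99805325687032 ztip 0.09078011855750737 | spin -3.397707730347587e-05 then dx,dy,dz cm -5.808874255791027 0.03840582866868509 0.37801185575073726
F [ 0.97266361 -8.38623045  6.98611447]
mould [1.677e+02 1.000e-01] [20.6 93.5] ang 0.8 px [249, 187, 8, 28, 87]
```

Front is at ~179; about 9 mm to go. Creeping now.

>>> {"op": "move_arm", "data": {
  "steps": [
    {"dx": 0.15, "dy": 0, "dz": 0, "spin": 0},
    {"dx": 0.15, "dy": 0, "dz": 0, "spin": 0},
    {"dx": 0.1, "dy": 0, "dz": 0, "spin": 0},
    {"dx": 0.1, "dy": 0, "dz": 0, "spin": 0},
    {"dx": 0.05, "dy": 0, "dz": 0, "spin": 0}
  ]
}}

```text
time: 13.8
ee_pos: [0.5426, 0.0838, 0.273]
eef_rot: [0.688, 0.725, -0.001, 0.001]
ft_force: [0.0, -8.0, 6.0]
width: 0.0549
grip_force: 4.0
```

>>> {"op": "move_arm", "data": {
  "steps": [
    {"dx": 0.05, "dy": 0, "dz": 0, "spin": 0},
    {"dx": 0.05, "dy": 0, "dz": 0, "spin": 0},
    {"dx": 0.05, "dy": 0, "dz": 0, "spin": 0}
  ]
}}

```text
time: 14.1
ee_pos: [0.5425, 0.0852, 0.273]
eef_rot: [0.688, 0.725, -0.001, 0.001]
ft_force: [0.3, -7.5, 6.5]
width: 0.0549
grip_force: 4.0
```

>>> {"op": "move_arm", "data": {
  "steps": [
    {"dx": 0.05, "dy": 0, "dz": 0, "spin": 0},
    {"dx": 0.05, "dy": 0, "dz": 0, "spin": 0},
    {"dx": 0.05, "dy": 0, "dz": 0, "spin": 0}
  ]
}}

```text
time: 14.4
ee_pos: [0.5425, 0.0867, 0.273]
eef_rot: [0.688, 0.725, -0.001, 0.001]
ft_force: [-0.1, -7.7, 6.7]
width: 0.0548
grip_force: 4.0
```

>>> {"op": "move_arm", "data": {
  "steps": [
    {"dx": 0.05, "dy": 0, "dz": 0, "spin": 0},
    {"dx": 0.05, "dy": 0, "dz": 0, "spin": 0}
  ]
}}

```text
time: 14.6
ee_pos: [0.5425, 0.0873, 0.273]
eef_rot: [0.689, 0.725, -0.001, 0.001]
ft_force: [0.8, -10.6, 8.0]
width: 0.055
grip_force: 5.4
```

>>> {"op": "move_arm", "data": {
  "steps": [
    {"dx": 0.05, "dy": 0, "dz": 0, "spin": 0},
    {"dx": 0.05, "dy": 0, "dz": 0, "spin": 0}
  ]
}}

```text
time: 14.8
ee_pos: [0.5425, 0.0875, 0.2729]
eef_rot: [0.689, 0.725, -0.002, 0.001]
ft_force: [-0.5, -14.5, 8.5]
width: 0.0548
grip_force: 7.1
```

Contact: the force climbs to 14 N and motion stops at hearth x≈67, as predicted. Backing straight out, then up.

>>> {"op": "move_arm", "data": {
  "steps": [
    {"dx": -0.1, "dy": 0, "dz": 0, "spin": 0},
    {"dx": -0.3, "dy": 0, "dz": 0, "spin": 0},
    {"dx": -1, "dy": 0, "dz": 0, "spin": 0},
    {"dx": -2, "dy": 0, "dz": 0, "spin": 0},
    {"dx": -2.5, "dy": 0, "dz": 0, "spin": 0},
    {"dx": -2.5, "dy": 0, "dz": 0, "spin": 0},
    {"dx": -2.5, "dy": 0, "dz": 0, "spin": 0},
    {"dx": -2.5, "dy": 0, "dz": 0, "spin": 0},
    {"dx": -2, "dy": 0, "dz": -2, "spin": 0},
    {"dx": 0, "dy": 0, "dz": -4, "spin": 0},
    {"dx": 0, "dy": 0, "dz": -4, "spin": 0},
    {"dx": 0, "dy": 0, "dz": -2, "spin": 0}
  ]
}}

```text
time: 16.0
ee_pos: [0.5504, -0.0635, 0.3958]
eef_rot: [0.688, 0.726, 0.001, 0.001]
ft_force: [1.1, 0.8, -0.4]
width: 0.0552
grip_force: 0.0
```

>>> {"op": "move_arm", "data": {
  "steps": [
    {"dx": -4, "dy": 0, "dz": 0, "spin": 0},
    {"dx": -4, "dy": 0, "dz": 0, "spin": 0},
    {"dx": -4, "dy": 0, "dz": 0, "spin": 0},
    {"dx": -4, "dy": 0, "dz": 0, "spin": 0},
    {"dx": -3, "dy": 0, "dz": 0, "spin": 0},
    {"dx": 0, "dy": 0, "dz": 0, "spin": 0},
    {"dx": 0, "dy": 0, "dz": 0, "spin": 0}
  ]
}}

```text
time: 16.7
ee_pos: [0.5602, -0.2535, 0.3921]
eef_rot: [0.688, 0.726, 0.0, -0.001]
ft_force: [0.1, 0.2, -0.0]
width: 0.0552
grip_force: 0.0
```

Run:
```python
from h import *
c=look('t11');k=(c['img'][150:250,235:385]);v=cv2.resize(k,None,fx=5,fy=5,interpolation=cv2.INTER_CUBIC)
cv2.imwrite('pics/t11.png',v[:,:,::-1])
```

```text
t 16.7 hearth [[-274.4    0.5]] head 93.04592179090588 ztip 0.20987447175938603 | spin 0.0008014864497199838 then dx,dy,dz cm 27.437898183302316 0.048580163320579274 12.287447175938604
F [ 0.14572957  0.21230819 -0.00469515]
mould [133.8  -1.8] [ 99.1 105.8] ang 88.3 px [247, 185, 32, 30, 466]
```

Run:
```python
from h import *
a=np.load('pics/top0.npz')['img'];c=np.load('pics/t11.npz');b=c['img']
d=(np.abs(a.astype(int)-b).max(2)>50).astype(np.uint8)[150:250,160:335]
n,l,st,_=cv2.connectedComponentsWithStats(d);print([(s+[160,150,0,0,0]).tolist() for s in st[1:] if s[4]>8])
# rear/front edges of mould by row: subpixel brightness-saturation crossing
s=cv2.cvtColor(b,cv2.COLOR_RGB2HSV)[...,1].astype(float)
def edge(rng,cols):
    P=[]
    for y in rng:
        g=np.diff(s[y,cols[0]:cols[1]]);i=np.argmax(abs(g));P.append((cols[0]+i+.5,y))
    H=hearth(ray(c,P,.135));print(np.median(H[:,0]),np.degrees(np.polyfit(H[:,1],H[:,0],1)[0]))
edge(range(190,211),(272,285)); edge(range(190,211),(243,252))
```

```text
[[333, 180, 2, 10, 14], [246, 186, 35, 31, 641], [327, 232, 8, 18, 69]]
76.8 0.9788989561260274
188.6 -2.124300462791236
```

The mould is at home (rear face ≈77–78, front ≈188) and square within measurement noise. The posts and rods are unchanged, and the arm is clear.

```bash
python3 -c "
from bench import job
print(job.close_job())"
```

```text
the job is handed in; nothing more can be done
None
```

The mould is pushed home against the back brick (measured hearth x ≈ +134, y ≈ −2 mm, square to within about 2°). I saw no contact with the rods, and the job is handed in at about 17 s with the arm clear.

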